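# Break down a pile of reagent cartons onto the blood-grouping bench trays

## Robot

A 6-joint arm with a two-finger parallel gripper is mounted at the origin on the work surface. World frame = base frame: x ahead of the robot, y to its left, z up, the work surface at z = 0. Lengths are in mm, angles in rad, forces in N, time in s.
With the tool pointing down it reaches from about 350 to 975 mm from the base axis. Payload 7.1 kg.
Tool frame: the origin (TCP) lies at the very end of the fingers, on their centre line; the grasp point (between the pads) lies tcp_to_grasp behind it (tcp_to_grasp is the distance from the TCP to the grasp point, in mm); z points along the fingers, x is the direction in which the jaws open and shut, and the axes are right-handed (so a half turn about z gives the same grasp; the last joint's range is limited). The gripper opens to 88 mm and grips with 3 to 60 N. Pads are 20 mm wide; open, the fingers measure 115 mm over their backs; the gripper's body (75 mm by 178 mm) begins 61 mm behind the grasp point.
Start: joints at [-1.35, 0.423, 1.63, -0, 1.089, -0.019], TCP at [148.462, -607.095, 222.675] pointing down, gripper open.
Joint ranges: [-3, 3], [-0.9, 2.11], [0.09, 2.58], [-1.31, 4.45], [0.11, 2.69], [-2.54, 2.54]. Speed limits (rad/s): [2.39, 2.39, 3.01, 3.14, 3.14, 3.14].

## Interface

Orientations are given as a rotation vector (axis times angle).
In Python, from workcell import get_obs, get_image, close_job, recognise, mark_of, tcp_to_grasp gives the robot as it stands. The module is installed in compiled form; this text tells all that it offers.
- The arm moves only by the tool move_arm, never from a script. Its argument "motion" is a list of rows, each a list of 7 numbers: the shift along the world's x, y, z in mm, then the turn, a rotation vector about the world's x, y, z in rad, then the finger opening in mm, from 0 to 87.8. A call has 1 to 5 rows; each row is the pose to reach, as a shift and turn from the pose commanded when the call began; what a row does not reach only later rows make up. A row lasts 1/12 s, in which the tool goes at most 41.7 mm and 7.16 degrees, less where a joint would pass 70% of its speed; a pose out of reach is approached as far as the arm can. A call with a gripper value outside its range is refused whole. The fingers move at their own pace and stop on an object; the grip force is fixed at half the most. Time passes only in rows, so rows that repeat a pose let the fingers close. It gives the time, the measured TCP pose, the force and the opening at its end, in the units of the state.
- get_obs(): the state, without advancing time (a new reading comes with each control period).
- get_image(name): name is "scene" or "top" or "wrist"; returns a dict with "color" (480x640x3 uint8, red, green, blue), "mtx" (3x3 intrinsics, pixels), "k1" (the pictures are not rectified: a ray, as slopes to the right and down, at radius r is drawn at 1 + k1 r^2 times it, then the intrinsics apply), "camera_from_world" (4x4, takes a point from world to camera coordinates). Camera axes: x right, y up, looking along -z (the intrinsics and any distortion apply to the point x, -y, -z); pixel columns grow to the right and rows downward; lengths in mm; the calibration is good to about 2 mm. A picture is of the moment at which its call begins. There is no depth.
- close_job(): hands the job in, once; it reports no verdict.
Trained networks look in a picture, given as the dict that the camera call returned (one of the last four; its "shot" number tells which), for a name from the list of things; names that differ only in an ending like _2 or _b are one class to them, and where a whole thing is asked for, a point or a joint stands for the part that bears it (a point fixed in the world has none). Each returns a list of dicts, best first, with "p" (0 to 1); they miss things now and then, are a little off and sometimes report something else, mostly with a low value. They report only what shows in the picture. A call takes as long as a camera call. They do not tell look-alikes from the thing itself.
- recognise(picture, label): "bbox" ([centre column, centre row, width, height] in pixels, round what is visible of it).
- mark_of(picture, label): "location" ([row, column] in pixels: a listed point, or the origin of a listed thing).
The state is a dict: "t": time; "qpos": joint angles; "qvel": joint speeds; "joint_torque": joint torques, N m; "ee_pos": TCP position; "orientation": TCP orientation; "ft_force": force on the tool from outside, world axes, zero at the start; "moment": the same for the moment, N m; "width": finger opening in mm.
Only numpy, scipy, OpenCV 4.12 (cv2) and the standard library are available. Lean on these libraries where they do the work, as an engineer would, in place of code of your own. Each camera call takes 0.05 s, during which the arm holds its last target. There are 200 camera calls.

## Task

Restock the blood-grouping bench: take the pile of cartons apart from the top down, one carton at a time, and carry each to the tray of its own colour (the long green box, at the bottom, last). Lower each one until it rests on the tray, never letting it drop since there is glass inside, so that it lies flat, right way up, centred on the white outline and square with the tray. Leave the amber bottle and the rack of tubes as they stand.

Things in the scene. Friction and masses are not known exactly. Their poses are not given: they have to be found in the camera images.
- carton_red: white folding carton with a red top and a red stripe round its foot, 70 x 56 x 45 mm (its own x, y, z), about 120 g, loose. Origin: centre of its underside; x along the 70 mm side, z up through the coloured top. At the start it tops the pile, bridging the blue and the yellow carton, its underside 90 mm above the bench.
- carton_blue: white folding carton with a blue top and a blue stripe round its foot, 70 x 56 x 45 mm (its own x, y, z), about 120 g, loose. Origin: centre of its underside; x along the 70 mm side, z up through the coloured top. At the start it lies in the middle layer, on one end of the green carton (either end), underside 45 mm above the bench; about 14 mm of gap to the yellow one.
- carton_yellow: white folding carton with a yellow top and a yellow stripe round its foot, 70 x 56 x 45 mm (its own x, y, z), about 120 g, loose. Origin: centre of its underside; x along the 70 mm side, z up through the coloured top. At the start it lies in the middle layer, on the other end of the green carton, underside 45 mm above the bench; about 14 mm of gap to the blue one.
- carton_green: long white carton with a green top and green foot stripe, 170 x 66 x 45 mm (its own x, y, z), about 240 g, loose. Origin: centre of its underside; x along the 170 mm side, z up. At the start it stands on the bench under the others, whose long sides lie roughly along its x axis.
- tray_red: fixed low-lipped red tray; floor 4 mm, lips 10 mm above the bench. Origin: underside, below the centre of the red carton's place, outlined in white; x along the tray's long side, z up. Free floor between the lips: x -49 to +49, y -42 to +42 mm. Beyond it, x +49 to +83 mm: two fixed red dropper bottles with white caps in a white holder, up to 54 mm above the bench.
- tray_blue: fixed low-lipped blue tray; floor 4 mm, lips 10 mm above the bench. Origin: underside, below the centre of the blue carton's place, outlined in white; x along the tray's long side, z up. Free floor between the lips: x -49 to +49, y -42 to +42 mm. Beyond it, x +49 to +83 mm: two fixed blue dropper bottles with white caps in a white holder, up to 54 mm above the bench.
- tray_yellow: fixed low-lipped yellow tray; floor 4 mm, lips 10 mm above the bench. Origin: underside, below the centre of the yellow carton's place, outlined in white; x along the tray's long side, z up. Free floor between the lips: x -49 to +49, y -42 to +42 mm. Beyond it, x +49 to +83 mm: two fixed yellow dropper bottles with white caps in a white holder, up to 54 mm above the bench.
- tray_green: fixed low-lipped green tray, the longest; floor 4 mm, lips 10 mm above the bench. Origin: underside, below the centre of the green carton's place, outlined in white; x along the tray's long side, z up. Free floor between the lips: x -99 to +99, y -47 to +47 mm. Beyond it, x +99 to +132 mm: four fixed white grouping tiles standing on edge, up to 43 mm above the bench.
- amber_bottle: bystander: amber glass bottle with a black cap, 48 mm diameter, 95 mm tall, standing loose at the left of the work. Origin: centre of its underside, z up.
- tube_rack: bystander: white rack of purple-capped blood tubes, 110 x 60 mm, 82 mm tall over the caps, standing loose at the right of the work. Origin: centre of its underside, x along its long side, z up.
Mind the look-alikes: they are no part of the job. What is shaped like the carton_red but turquoise is not meant.

How it is judged (in metres and radians):
On the way, in this order (a step that is already met when the one before it is completed fails the run):
1. the red carton lies released on the red tray (horizontal distance between carton_red and tray_red below 0.015 m and z of carton_red in the frame of tray_red below 0.008 m and angle between carton_red's own z axis and vertical below 0.08 rad and angle between the x axis of carton_red and the x axis of tray_red, either way round below 0.2 rad and linear speed of carton_red below 0.02 m/s and angular speed of carton_red below 0.2 rad/s and contact force between the fingers and carton_red below 0.1 N), for 0.2 s.
2. the blue and the yellow carton lie released on their trays (horizontal distance between carton_blue and tray_blue below 0.015 m and z of carton_blue in the frame of tray_blue below 0.008 m and angle between each of carton_blue, carton_yellow's own z axis and vertical below 0.08 rad and angle between the x axis of carton_blue and the x axis of tray_blue, either way round below 0.2 rad and linear speed of each of carton_blue, carton_yellow below 0.02 m/s and angular speed of each of carton_blue, carton_yellow below 0.2 rad/s and contact force between the fingers and carton_blue below 0.1 N and horizontal distance between carton_yellow and tray_yellow below 0.015 m and z of carton_yellow in the frame of tray_yellow below 0.008 m and angle between the x axis of carton_yellow and the x axis of tray_yellow, either way round below 0.2 rad and contact force between the fingers and carton_yellow below 0.1 N), for 0.2 s.
3. the green carton lies released on the green tray (horizontal distance between carton_green and tray_green below 0.015 m and z of carton_green in the frame of tray_green below 0.008 m and angle between carton_green's own z axis and vertical below 0.08 rad and angle between the x axis of carton_green and the x axis of tray_green, either way round below 0.2 rad and linear speed of carton_green below 0.02 m/s and angular speed of carton_green below 0.2 rad/s and contact force between the fingers and carton_green below 0.1 N), for 0.2 s.
At the end, for the whole second after the job is handed in: Each of the four cartons is released and at rest on the floor of the tray of its colour: its centre within 15 mm of the centre of the tray's place, right way up and flat (within 0.08 rad), its long side along the tray's within 0.2 rad (all of step 1 and all of step 2 and all of step 3); the robot touches nothing.
It fails at once if a carton is moved more than 3 cm with another one still standing on it ((distance of carton_green from where it was at the start of the episode above 0.03 m and contact force between carton_blue and carton_green above 0.1 N) or (distance of carton_green from where it was at the start of the episode above 0.03 m and contact force between carton_yellow and carton_green above 0.1 N) or (distance of carton_green from where it was at the start of the episode above 0.03 m and contact force between carton_red and carton_green above 0.1 N) or (distance of carton_blue from where it was at the start of the episode above 0.03 m and contact force between carton_red and carton_blue above 0.1 N) or (distance of carton_yellow from where it was at the start of the episode above 0.03 m and contact force between carton_red and carton_yellow above 0.1 N)).
It fails at once if a carton falls freely by more than about 2.5 cm ((linear speed of carton_red above 0.7 m/s and contact force between the fingers and carton_red below 0.05 N) or (linear speed of carton_blue above 0.7 m/s and contact force between the fingers and carton_blue below 0.05 N) or (linear speed of carton_yellow above 0.7 m/s and contact force between the fingers and carton_yellow below 0.05 N) or (linear speed of carton_green above 0.7 m/s and contact force between the fingers and carton_green below 0.05 N)).
It fails at once if the amber bottle is shifted by more than 2 cm or tipped (distance of amber_bottle from where it was at the start of the episode above 0.02 m or angle between amber_bottle's own z axis and vertical above 0.2 rad).
It fails at once if the tube rack is shifted by more than 2 cm or tipped (distance of tube_rack from where it was at the start of the episode above 0.02 m or angle between tube_rack's own z axis and vertical above 0.2 rad).
It also fails if it takes over 115 s, if anything falls off the work surface, if the arm or the gripper's body presses on something with over 40 N, if the wrist force passes 120 N, or if a joint passes its speed limit or range.

## Working session

There is one attempt and no reset: what is moved stays moved. The work goes in short steps, Python scripts to look and compute and a tool call to move; the robot and the scene stay as the last step left them, time stands still between calls to the robot, and variables do not carry over. Pictures are saved under pics/ and viewed, about 12 in all and at most 16, crops included, and the job is handed in when it is done.

Besides the shell and the picture viewer there is one more tool, called after "Emit:" as name(argument=value, ...) on one line, values as JSON. move_arm: Moves the arm, as the interface text tells. Its arguments: {"type":"object","properties":{"motion":{"type":"array"}},"required":["motion"]}

```bash
mkdir -p pics; cat > h.py <<'E'
import numpy as np, cv2
from workcell import *
def shot(n,f=None):
    d=get_image(n)
    if f: cv2.imwrite('pics/'+f,d['color'][:,:,::-1])
    return d
def ray(d,u,v):
    K=d['mtx'];x=(u-K[0,2])/K[0,0];y=(v-K[1,2])/K[1,1]
    X,Y=x,y
    for _ in range(20):
        s=1+d['k1']*(X*X+Y*Y);X,Y=x/s,y/s
    T=np.array(d['camera_from_world']);R=T[:3,:3]
    return -R.T@T[:3,3], R.T@np.array([X,-Y,-1])
def at(d,u,v,z):
    o,r=ray(d,u,v);return o+r*(z-o[2])/r[2]
def proj(d,p):
    T=np.array(d['camera_from_world']);c=T[:3,:3]@np.array(p,float)+T[:3,3]
    x,y=c[0]/-c[2],-c[1]/-c[2];s=1+d['k1']*(x*x+y*y);K=d['mtx']
    return K[0,0]*x*s+K[0,2],K[1,1]*y*s+K[1,2]
E
python3 - <<'E'
from h import *
np.set_printoptions(precision=1,suppress=True)
print(tcp_to_grasp, get_obs())
for n in('top','scene'):
    d=shot(n,n+'0.png');o,_=ray(d,0,0);print(n,o,d['mtx'],d['k1'])
    for l in ['carton_red','carton_blue','carton_yellow','carton_green','tray_red','tray_blue','tray_yellow','tray_green','amber_bottle','tube_rack']:
        for m in mark_of(d,l)[:3]:
            r,c=m['location'];z={'carton_red':90,'carton_blue':45,'carton_yellow':45}.get(l,0)
            print(l,round(m['p'],2),round(c),round(r),at(d,c,r,z))
E
```

```text
18.700000000000003 {'t': 0.0, 'qpos': array([-1.4,  0.4,  1.6, -0. ,  1.1, -0. ]), 'qvel': array([ 0.,  0.,  0.,  0.,  0., -0.]), 'joint_torque': array([  0. , -54.5, -27.4,   0.1,   0. ,  -0. ]), 'ee_pos': array([ 148.3, -606.6,  221.9]), 'orientation': array([-2.5,  1.9,  0. ]), 'ft_force': array([-1.1, -0.2, -0.2]), 'moment': array([-0.,  0.,  0.]), 'width': 88.0227671628146}
top [ 380.3  -15.9 1517.8] [[616.2   0.  305.5]
 [  0.  616.2 234.7]
 [  0.    0.    1. ]] -0.06383665662011896
carton_red 0.85 419 253 [ 430.6 -266.3   90. ]
carton_red 0.8 401 315 [ 288.3 -226.8   90. ]
carton_red 0.61 369 241 [ 457.2 -150.8   90. ]
carton_blue 0.74 372 262 [ 408.5 -161.9   45. ]
carton_yellow 0.64 370 258 [ 417.8 -158.4   45. ]
carton_green 0.85 366 242 [ 458.7 -152.     0. ]
tray_red 0.6 297 169 [638.9  22.9   0. ]
tray_red 0.54 402 165 [ 652.6 -239.7    0. ]
tray_blue 0.75 400 165 [ 652.7 -233.     0. ]
tray_blue 0.6 365 240 [ 464.1 -149.7    0. ]
tray_yellow 0.8 209 166 [642.1 242.3   0. ]
tray_green 0.74 227 242 [452.6 191.4   0. ]
amber_bottle 0.94 135 238 [460.2 421.9   0. ]
amber_bottle 0.61 205 166 [642.7 252.1   0. ]
tube_rack 0.57 471 238 [ 474.6 -411.9    0. ]
scene [1339.8 -348.1 1016. ] [[565.3   0.  316.3]
 [  0.  565.3 245.3]
 [  0.    0.    1. ]] 0.0191498682543275
carton_red 0.73 245 259 [ 451.6 -152.7   90. ]
carton_red 0.65 197 293 [ 505.2 -280.1   90. ]
carton_red 0.62 195 248 [ 371.1 -248.4   90. ]
carton_yellow 0.62 238 261 [ 408.8 -160.9   45. ]
carton_green 0.66 250 287 [ 456.9 -152.4    0. ]
tray_red 0.82 350 319 [640.7  22.4   0. ]
tray_blue 0.55 242 360 [ 646.2 -233.7    0. ]
tray_yellow 0.82 433 289 [639.7 241.3   0. ]
tray_green 0.67 376 242 [443.7 193.4   0. ]
amber_bottle 0.63 457 219 [455.2 429.5   0. ]
```

```bash
python3 - <<'E'
import cv2
a=cv2.imread('pics/top0.png')[120:360,110:510]
cv2.imwrite('pics/top0c.png',cv2.resize(a,(800,480),interpolation=cv2.INTER_CUBIC))
E
```

```text
(no output)
```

View pics/top0c.png

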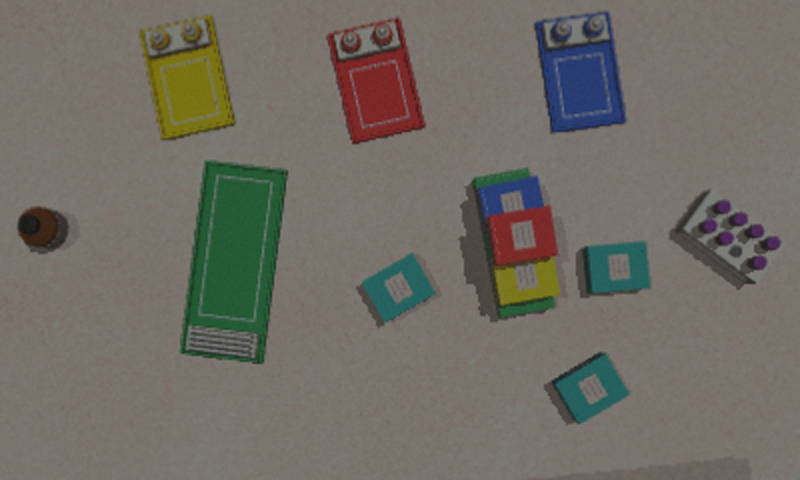

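View pics/scene0.png

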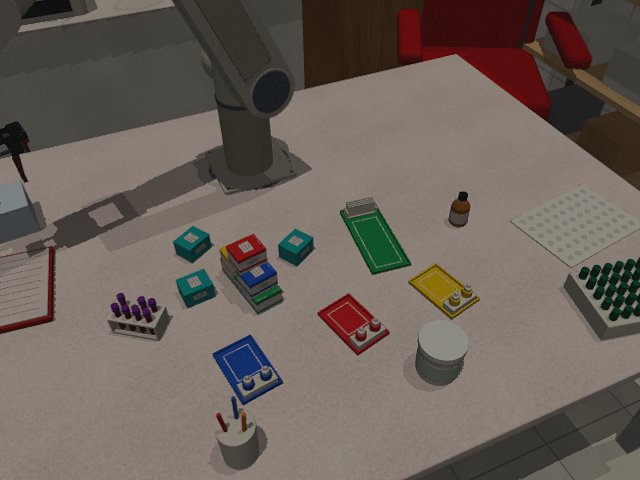

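The top crop shows the yellow tray at (190,88), red tray at (380,95), blue tray at (582,85) and green tray at (240,248). The pile sits around (523,237), with red on top, blue on the far end, yellow on the near end and green beneath. What could be taken for the red carton: the turquoise boxes at crop (398,288), (618,267) and (590,388), and the red tray. The real one has the red top at (523,237), and I'll check it in a wrist close-up. First I'll measure by colour.

```bash
cat > seg.py <<'E'
from h import *
H={'red':[(0,6),(174,180)],'yellow':[(22,34)],'green':[(50,75)],'blue':[(105,125)],'teal':[(80,100)]}
def seg(d,col,z,amin=60,smin=110,vmin=40):
    """segments of a hue as rectangles in the world plane z: centre, sides, angle of long side"""
    hsv=cv2.cvtColor(d['color'],cv2.COLOR_RGB2HSV);m=0
    for a,b in H[col]: m=m|cv2.inRange(hsv,(a,smin,vmin),(b,255,255))
    m=cv2.morphologyEx(m,cv2.MORPH_CLOSE,np.ones((3,3)))
    out=[]
    for c in cv2.findContours(m,cv2.RETR_EXTERNAL,cv2.CHAIN_APPROX_NONE)[0]:
        if cv2.contourArea(c)<amin: continue
        w=np.array([at(d,u,v,z)[:2] for u,v in c[:,0]],np.float32)
        r=cv2.minAreaRect(w);b=cv2.boxPoints(r);e1,e2=b[1]-b[0],b[2]-b[1]
        e=e1 if np.hypot(*e1)>np.hypot(*e2) else e2
        ang=(np.degrees(np.arctan2(e[1],e[0]))+90)%180-90
        u=c[:,0].mean(0)
        out.append((np.round(u),np.round(r[0],1),np.round(sorted(r[1]),1),round(float(ang),1),cv2.contourArea(c)))
    return out
E
python3 - <<'E'
from seg import *
d=shot('top')
for c,zs in [('red',(7,135)),('blue',(7,90)),('yellow',(7,90)),('green',(7,45)),('teal',(45,))]:
    for z in zs:
        for o in seg(d,c,z): print(c,z,*o)
E
```

```text
red 7 [569. 326.] [ 245.1 -701.2] [239.6 239.8] -5.7 410.5
red 7 [371. 237.] [ 470.4 -162.7] [62.1 77.3] -80.0 732.0
red 7 [298. 155.] [659.4  21. ] [ 92.2 140.6] 14.0 1580.5
red 135 [569. 326.] [ 256.5 -643.2] [219.3 219.5] -5.7 410.5
red 135 [371. 237.] [ 462.8 -150.2] [56.8 70.8] -80.0 732.0
red 135 [298. 155.] [635.8  17.9] [ 84.4 128.7] 14.0 1580.5
blue 7 [365. 217.] [ 517.6 -147.3] [38.5 74. ] -76.4 287.0
blue 7 [400. 156.] [ 674.2 -232.5] [ 91.3 139.3] 9.2 1453.5
blue 90 [365. 217.] [ 510.  -140.1] [36.4 70. ] -76.4 287.0
blue 90 [400. 156.] [ 658.1 -220.6] [ 86.3 131.7] 9.2 1453.5
yellow 7 [373. 261.] [ 414.1 -168.2] [45.9 75.4] -79.6 377.5
yellow 7 [629. 180.] [ 628.4 -800.1] [ 72.6 155.3] -1.3 1163.0
yellow 7 [200. 154.] [659.7 256.4] [ 92.8 141.3] 13.4 1523.5
yellow 90 [373. 261.] [ 412.3 -159.8] [43.3 71.3] -79.6 377.5
yellow 90 [629. 180.] [ 614.8 -757. ] [ 68.6 146.7] -1.3 1163.0
yellow 90 [200. 154.] [644.3 241.4] [ 87.7 133.5] 13.4 1523.5
green 7 [373. 273.] [ 382.4 -168.9] [10.7 66.3] -78.3 82.5
green 7 [360. 209.] [ 541.5 -136.4] [ 9.7 65.8] -77.2 74.5
green 7 [226. 251.] [432. 192.] [101.  237.4] -5.9 3799.5
green 45 [373. 273.] [ 382.3 -165. ] [10.5 64.6] -78.3 82.5
green 45 [360. 209.] [ 537.5 -133.4] [ 9.4 64.2] -77.2 74.5
green 45 [226. 251.] [430.7 186.7] [ 98.4 231.4] -5.9 3799.5
teal 45 [405. 314.] [ 286.8 -243.1] [55.9 70.4] -58.7 647.5
teal 45 [309. 264.] [402.8 -11.7] [55.1 69.1] -59.2 621.5
teal 45 [419. 253.] [ 432.1 -273.8] [54.8 69.8] -83.8 617.0
```

Turquoise boxes are at x,y = (287,-243), (403,-12) and (432,-274), so the red carton at (463,-150), with its short side at about 10°, is the one. Its size, 57 x 71 mm, fits. Blue and yellow lie with their long sides across the green box, only 14 mm apart. So the first of those two must be gripped across its 70 mm side. I'll go above the pile first.

Emit:
move_arm(motion=[[21, 30.5, 2.5, 0, 0, 0.0983, 87.8], [42, 61, 5, 0, 0, 0.1966, 87.8], [63, 91.5, 7.5, 0, 0, 0.295, 87.8], [84, 122, 10, 0, 0, 0.393, 87.8], [105, 152.3, 12.5, 0, 0, 0.4915, 87.8]])

```text
t: 1.57
ee_pos: [254.1, -453.3, 235.3]
orientation: [2.872, -1.274, 0.0]
ft_force: [0.3, -0.3, 1.0]
width: 87.6
```

Emit:
move_arm(motion=[[21, 30.5, 2.5, 0, 0, 0.0983, 87.8], [42, 61, 5, 0, 0, 0.1966, 87.8], [63, 91.5, 7.5, 0, 0, 0.295, 87.8], [84, 122, 10, 0, 0, 0.393, 87.8], [105, 152.3, 12.5, 0, 0, 0.4915, 87.8]])

```text
t: 1.98
ee_pos: [359.2, -301.0, 248.1]
orientation: [3.095, -0.537, 0.001]
ft_force: [0.6, -0.9, 0.5]
width: 87.4
```

Emit:
move_arm(motion=[[21, 30.5, 2.5, 0, 0, 0.0983, 87.8], [42, 61, 5, 0, 0, 0.1966, 87.8], [63, 91.5, 7.5, 0, 0, 0.295, 87.8], [84, 122, 10, 0, 0, 0.393, 87.8], [105, 152.3, 12.5, 0, 0, 0.4915, 87.8]])

```text
t: 2.4
ee_pos: [464.2, -148.5, 260.6]
orientation: [3.133, 0.233, 0.001]
ft_force: [1.2, -0.7, -0.3]
width: 87.8
```

```bash
cat >> seg.py <<'E'
from scipy.spatial.transform import Rotation as Ro
def pose():
    o=get_obs();x=Ro.from_rotvec(o['orientation']).as_matrix()[:,0]
    print('t %.2f'%o['t'],'tcp',np.round(o['ee_pos'],1),'jaw deg %.1f'%np.degrees(np.arctan2(x[1],x[0])),'w %.1f'%o['width'],'F',np.round(o['ft_force'],1),'q6 %.2f'%o['qpos'][5])
E
python3 - <<'E'
from seg import *
pose();d=shot('wrist','w1.png');print(ray(d,0,0)[0])
for c,z in [('red',135),('blue',90),('yellow',90),('green',45)]:
    for o in seg(d,c,z,300): print(c,z,*o)
E
```

```text
t 2.40 tcp [ 464.2 -148.5  260.6] jaw deg 8.5 w 87.8 F [ 1.2 -0.7 -0.3] q6 -0.48
[455.21214271 -81.09424868 422.99832232]
red 135 [478. 394.] [ 633.4 -284.8] [40.7 44.9] -81.1 1236.0
red 135 [156. 397.] [ 345.  -333.8] [41.2 56.3] -81.6 1436.0
red 135 [455. 306.] [ 590.6 -201. ] [23.1 95.9] -32.3 1405.0
red 135 [179. 307.] [ 359.8 -236. ] [22.4 97.3] 49.9 1373.0
red 135 [313. 230.] [ 461.8 -151.3] [56.  71.7] -79.6 5631.0
red 135 [520.  73.] [595.5 -10.6] [63.6 98.6] 14.1 9012.5
blue 90 [468. 289.] [ 616.7 -204.3] [42.7 52.2] 8.4 1215.0
blue 90 [483. 278.] [ 630.5 -202.4] [ 74.7 112.2] 9.4 1505.0
blue 90 [366. 214.] [ 505.9 -141.1] [41.7 70. ] -77.1 1915.5
yellow 90 [253. 219.] [ 408.9 -161.1] [40.1 69.2] -80.2 2002.0
```

View pics/w1.png

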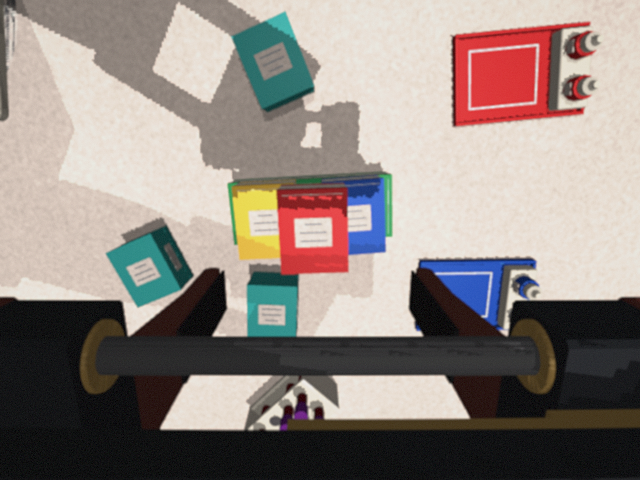

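The wrist view shows the red carton at pixel (313,230) with its label on top, blue to the right (366,214) and yellow to the left (253,219). The turquoise box at (272,303) is well clear, and the red tray outline spans about (469-538, 45-110). The choice is confirmed, so I'll descend and grip red.

Emit:
move_arm(motion=[[-1, -1, -30, 0, 0, 0.016, 87.8], [-2.4, -2.8, -60, 0, 0, 0.033, 87.8], [-2.4, -2.8, -90, 0, 0, 0.033, 87.8], [-2.4, -2.8, -115, 0, 0, 0.033, 87.8], [-2.4, -2.8, -130, 0, 0, 0.033, 87.8]])

```text
t: 2.87
ee_pos: [459.8, -152.5, 127.8]
orientation: [-3.128, -0.277, 0.004]
ft_force: [-0.1, 0.2, -0.4]
width: 88.0
```

Emit:
move_arm(motion=[[0, 0, -12, 0, 0, 0, 87.8], [0, 0, -24, 0, 0, 0, 87.8], [0, 0, -33, 0, 0, 0, 87.8], [0, 0, -33, 0, 0, 0, 70], [0, 0, -33, 0, 0, 0, 50]])

```text
t: 3.28
ee_pos: [461.0, -153.0, 97.1]
orientation: [-3.129, -0.277, 0.001]
ft_force: [-0.2, -0.1, 0.4]
width: 78.0
```

Emit:
move_arm(motion=[[0, 0, 0, 0, 0, 0, 40], [0, 0, 0, 0, 0, 0, 40], [0, 0, 0, 0, 0, 0, 40], [0, 0, 0, 0, 0, 0, 40], [0, 0, 0, 0, 0, 0, 40]])

```text
t: 3.7
ee_pos: [461.6, -153.2, 97.9]
orientation: [3.129, 0.277, 0.002]
ft_force: [0.6, 0.2, 5.3]
width: 55.7
```

```bash
python3 - <<'E'
from seg import *
pose()
# red tray outline from saved wrist picture: pixel corners refined by eye -> world z=4 (camera matrices of earlier pose unavailable: use top)
d=shot('top')
hsv=cv2.cvtColor(d['color'],cv2.COLOR_RGB2HSV)
for n in('red','blue','yellow','green'):
    for o in sorted(seg(d,n,7,60),key=lambda o:-o[4])[:2]: print(n,*o)
E
```

```text
t 3.70 tcp [ 461.6 -153.2   97.9] jaw deg 10.1 w 55.7 F [0.6 0.2 5.3] q6 -0.52
red [298. 156.] [659.3  21. ] [ 92.  140.4] 14.1 1578.5
red [575. 333.] [ 243.8 -712.3] [240.2 262.4] 84.3 466.5
blue [400. 155.] [ 674.2 -232.5] [ 91.5 139.1] 9.4 1450.5
yellow [200. 154.] [659.7 256.3] [ 92.9 141.3] 13.4 1520.5
yellow [629. 180.] [ 628.7 -800.1] [ 72.6 159.8] -1.3 1167.5
green [226. 251.] [432. 192.] [101.  237.4] -5.9 3796.5
```

Emit:
move_arm(motion=[[0, 0, 4, 0, 0, 0, 40], [0, 0, 10, 0, 0, 0, 40], [0, 0, 22, 0, 0, 0, 40], [0, 0, 40, 0, 0, 0, 40], [0, 0, 65, 0, 0, 0, 40]])

```text
t: 4.17
ee_pos: [459.7, -152.5, 161.9]
orientation: [-3.128, -0.277, 0.005]
ft_force: [0.8, -0.4, -1.6]
width: 56.2
```

Emit:
move_arm(motion=[[10, 10, 25, 0, 0, 0, 40], [20, 20, 50, 0, 0, 0, 40], [30, 30, 70, 0, 0, 0, 40], [35, 35, 80, 0, 0, 0, 40], [35, 35, 80, 0, 0, 0, 40]])

```text
t: 4.58
ee_pos: [498.0, -117.6, 244.6]
orientation: [3.128, 0.279, 0.007]
ft_force: [1.1, 0.1, -1.3]
width: 56.0
```

```bash
cat >> seg.py <<'E'
def outline(d,u0,v0,c0,z=4,col=None):
    """white outline around pixel seed: rectangle in world plane"""
    img=d['color']; x,y=map(int,c0); 
    hsv=cv2.cvtColor(img,cv2.COLOR_RGB2HSV)
    m=0
    for a,b in H[col]: m=m|cv2.inRange(hsv,(a,110,40),(b,255,255))
    # inner coloured panel: component containing seed once the outline cuts it off
    m=m*1; n,lab,st,cen=cv2.connectedComponentsWithStats(m,connectivity=4)
    k=lab[int(v0),int(u0)]
    c=cv2.findContours((lab==k).astype(np.uint8),cv2.RETR_EXTERNAL,cv2.CHAIN_APPROX_NONE)[0]
    c=max(c,key=len);w=np.array([at(d,u,v,z)[:2] for u,v in c[:,0]],np.float32)
    r=cv2.minAreaRect(w);b=cv2.boxPoints(r);e1,e2=b[1]-b[0],b[2]-b[1]
    e=e1 if np.hypot(*e1)>np.hypot(*e2) else e2
    return np.round(r[0],1),np.round(sorted(r[1]),1),round(float((np.degrees(np.arctan2(e[1],e[0]))+90)%180-90),1)
E
python3 - <<'E'
from seg import *
pose();d=shot('wrist','w2.png')
for n,p in [('red',(641,20)),('blue',(652,-233)),('yellow',(642,242)),('green',(450,190))]:
    u,v=proj(d,(*p,4));print(n,u,v, outline(d,u,v,(0,0),4,n) if 0<u<639 and 0<v<479 else '')
E
```

```text
t 4.58 tcp [ 498.  -117.6  244.6] jaw deg 10.2 w 56.0 F [ 1.1  0.1 -1.3] q6 -0.43
red 472.90640905573696 101.35301738673397 (array([641.9,  16.5]), array([54.6, 68.5]), 13.9)
blue 423.3361233541899 319.46136253831617 (array([ 522.1, -205.9]), array([599.6, 905.1]), 10.0)
yellow 539.5489993436317 -149.16570676505557 
green 323.1220601856435 -129.74408734961372
```

View pics/w2.png

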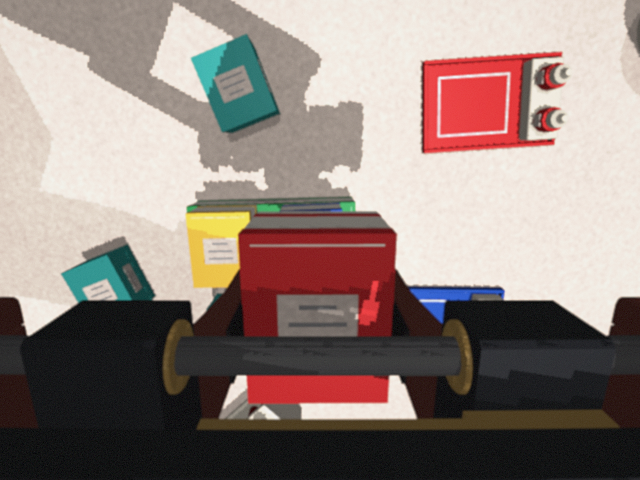

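The red tray outline measures (641.9,16.5) at 13.9°, 55x69 mm, which fits 56x70 and agrees with the top camera. I'll carry red there with a turn of -86.3°.

Emit:
move_arm(motion=[[9.5, 9, 0, 0, 0, -0.1004, 40], [19, 18, 0, 0, 0, -0.2008, 40], [28.6, 27, 0, 0, 0, -0.3012, 40], [38.1, 36, 0, 0, 0, -0.4016, 40], [47.7, 45, 0, 0, 0, -0.502, 40]])

```text
t: 5.05
ee_pos: [542.4, -73.1, 239.9]
orientation: [3.098, -0.517, -0.006]
ft_force: [0.5, 0.3, -0.4]
width: 55.9
```

Emit:
move_arm(motion=[[9.5, 9, 0, 0, 0, -0.1004, 40], [19, 18, 0, 0, 0, -0.2008, 40], [28.6, 27, 0, 0, 0, -0.3012, 40], [38.1, 36, 0, 0, 0, -0.4016, 40], [47.7, 45, 0, 0, 0, -0.502, 40]])

```text
t: 5.47
ee_pos: [590.1, -28.2, 239.7]
orientation: [2.872, -1.27, -0.006]
ft_force: [0.5, 0.8, 0.0]
width: 55.9
```

Emit:
move_arm(motion=[[9.5, 9, -20, 0, 0, -0.1004, 40], [19, 18, -45, 0, 0, -0.2008, 40], [28.6, 27, -70, 0, 0, -0.3012, 40], [38.1, 36, -95, 0, 0, -0.4016, 40], [47.7, 45, -120, 0, 0, -0.502, 40]])

```text
t: 5.88
ee_pos: [637.5, 16.6, 118.7]
orientation: [2.465, -1.943, -0.005]
ft_force: [0.4, 0.2, -1.7]
width: 55.8
```

Emit:
move_arm(motion=[[0, 0, -25, 0, 0, 0, 40], [0, 0, -45, 0, 0, 0, 40], [0, 0, -60, 0, 0, 0, 40], [0, 0, -70, 0, 0, 0, 40], [0, 0, -70, 0, 0, 0, 40]])

```text
t: 6.3
ee_pos: [635.9, 16.4, 48.3]
orientation: [2.469, -1.936, -0.008]
ft_force: [-0.4, -0.3, -1.4]
width: 55.9
```

```bash
python3 - <<'E'
from seg import *
pose();pose();d=shot('top')
for o in seg(d,'red',100): print(*o)
E
```

```text
t 6.30 tcp [635.9  16.4  48.3] jaw deg -76.2 w 55.9 F [-0.4 -0.3 -1.4] q6 1.34
t 6.30 tcp [635.9  16.4  48.3] jaw deg -76.2 w 55.9 F [-0.4 -0.3 -1.4] q6 1.34
[575. 333.] [ 252.2 -669.5] [225.7 245.6] 84.4 470.5
```

Emit:
move_arm(motion=[[2.5, 0.5, -10, 0, 0, 0, 40], [5, 0.5, -20, 0, 0, 0, 40], [5, 0.5, -28, 0, 0, 0, 40], [5, 0.5, -31, 0, 0, 0, 40], [5, 0.5, -31, 0, 0, 0, 40]])

```text
t: 6.77
ee_pos: [643.5, 17.5, 20.2]
orientation: [2.472, -1.937, -0.002]
ft_force: [-0.1, 0.7, -1.7]
width: 56.0
```

Emit:
move_arm(motion=[[0, 0, -1, 0, 0, 0, 40], [0, 0, -2, 0, 0, 0, 40], [0, 0, -3, 0, 0, 0, 40], [0, 0, -4, 0, 0, 0, 40], [0, 0, -4, 0, 0, 0, 40]])

```text
t: 7.18
ee_pos: [644.2, 17.5, 17.2]
orientation: [-2.473, 1.938, -0.0]
ft_force: [0.3, -0.6, -1.2]
width: 55.7
```

Emit:
move_arm(motion=[[-1, 0, -1, 0, 0, 0, 40], [-2, 0, -2, 0, 0, 0, 40], [-2, 0, -3, 0, 0, 0, 40], [-2, 0, -4, 0, 0, 0, 40], [-2, 0, -4, 0, 0, 0, 40]])

```text
t: 7.6
ee_pos: [642.0, 17.5, 12.9]
orientation: [2.472, -1.938, -0.0]
ft_force: [-0.2, -0.0, -1.5]
width: 56.1
```

Emit:
move_arm(motion=[[0, 0, -0.5, 0, 0, 0, 40], [0, 0, -1, 0, 0, 0, 40], [0, 0, -1.5, 0, 0, 0, 40], [0, 0, -1.5, 0, 0, 0, 40], [0, 0, -1.5, 0, 0, 0, 40]])

```text
t: 8.02
ee_pos: [642.3, 17.5, 12.0]
orientation: [-2.473, 1.938, -0.0]
ft_force: [-1.0, 0.1, 2.4]
width: 55.9
```

The force went from -1.5 to +2.4 N, so red rests on the tray. I'll release and rise.

Emit:
move_arm(motion=[[0, 0, 0, 0, 0, 0, 58], [0, 0, 0, 0, 0, 0, 62], [0, 0, 0, 0, 0, 0, 66], [0, 0, 1, 0, 0, 0, 68], [0, 0, 2, 0, 0, 0, 68]])

```text
t: 8.43
ee_pos: [642.1, 17.5, 13.6]
orientation: [2.473, -1.938, -0.0]
ft_force: [-0.6, 0.1, -0.8]
width: 68.0
```

Emit:
move_arm(motion=[[0, 0, 5, 0, 0, 0, 68], [0, 0, 15, 0, 0, 0, 68], [0, 0, 30, 0, 0, 0, 68], [0, 0, 60, 0, 0, 0, 75], [0, 0, 95, 0, 0, 0, 80]])

```text
t: 8.85
ee_pos: [641.0, 17.5, 109.4]
orientation: [2.471, -1.937, -0.003]
ft_force: [1.6, 0.6, 0.4]
width: 77.8
```

Emit:
move_arm(motion=[[-13, -10, 30, 0, 0, 0, 87.8], [-26, -20, 60, 0, 0, 0, 87.8], [-39, -30, 90, 0, 0, 0, 87.8], [-52, -40, 110, 0, 0, 0, 87.8], [-65, -50, 125, 0, 0, 0, 87.8]])

```text
t: 9.27
ee_pos: [577.5, -32.9, 238.0]
orientation: [-2.471, 1.936, -0.007]
ft_force: [0.5, -0.2, 0.1]
width: 87.6
```

```bash
python3 - <<'E'
from seg import *
pose();d=shot('wrist','w3.png');t=shot('top','t3.png')
for c,z in [('red',49),('blue',90),('yellow',90)]:
    for n,k in(('w',d),('t',t)):
        for o in seg(k,c,z,200): print(n,c,z,*o)
for n,p in [('blue',(655,-232)),('yellow',(642,242)),('green',(450,190))]:
    for k in (d,t):
        u,v=proj(k,(*p,4));print(n,u,v, outline(k,u,v,(0,0),4,n) if 0<u<639 and 0<v<479 else '')
E
```

```text
t 9.27 tcp [577.5 -32.9 238. ] jaw deg -76.2 w 87.6 F [ 0.5 -0.2  0.1] q6 1.25
w red 49 [479. 394.] [ 418.8 -254.8] [51.  52.8] 13.3 1202.0
w red 49 [156. 399.] [327.2  87.8] [49.7 67.9] 14.5 1357.5
w red 49 [456. 307.] [ 515.  -195.1] [ 28.  117.6] 62.5 1354.5
w red 49 [178. 307.] [445.9  81.2] [ 29.2 119.1] -35.2 1369.5
w red 49 [285. 118.] [656.7  17. ] [ 81.6 125. ] 14.2 12332.0
t red 49 [575. 333.] [ 247.5 -693.2] [233.5 254.5] 84.3 459.0
w blue 90 [390. 317.] [ 507.1 -123.4] [37.1 38.1] 12.7 1032.0
w blue 90 [560. 119.] [ 711.1 -205.5] [17.8 19.5] -69.6 250.5
w blue 90 [520. 116.] [ 705.7 -172.4] [18.1 18.6] 21.7 225.5
w blue 90 [519. 150.] [ 667.4 -187. ] [ 74.5 109.8] 9.3 8327.0
t blue 90 [369. 223.] [ 501.3 -147.8] [56.7 58.9] -77.7 322.5
t blue 90 [400. 156.] [ 657.9 -220.3] [ 86.6 131.5] 9.6 1458.5
w yellow 90 [64. 71.] [650.5 197.2] [ 75.3 100.5] 13.6 9612.5
t yellow 90 [372. 258.] [ 418.2 -157.6] [57.7 74.1] -78.7 719.0
t yellow 90 [629. 180.] [ 615.1 -757. ] [ 68.6 151. ] -1.3 1162.5
t yellow 90 [202. 158.] [644.1 241.4] [ 87.7 133.1] 13.6 1500.5
blue 511.23878178633515 183.27757126442057 (array([ 657. , -235.9]), array([54. , 68.1]), 9.3)
blue 399.55206873080255 163.69256563197467 (array([ 674.5, -232.7]), array([ 91.6, 139. ]), 9.1)
yellow 71.5233005006387 84.80094804300452 (array([642.1, 252.3]), array([54.6, 68.1]), 13.5)
yellow 208.77228781937154 165.74425404778188 (array([660. , 256.9]), array([ 93. , 141.1]), 13.6)
green 103.24905480269226 268.75810913424493 (array([463.8, 188. ]), array([ 63.2, 133.1]), -5.9)
green 227.539014207839 243.19268191319688 (array([432.2, 192.1]), array([101.5, 238.2]), -5.8)
```

View pics/w3.png

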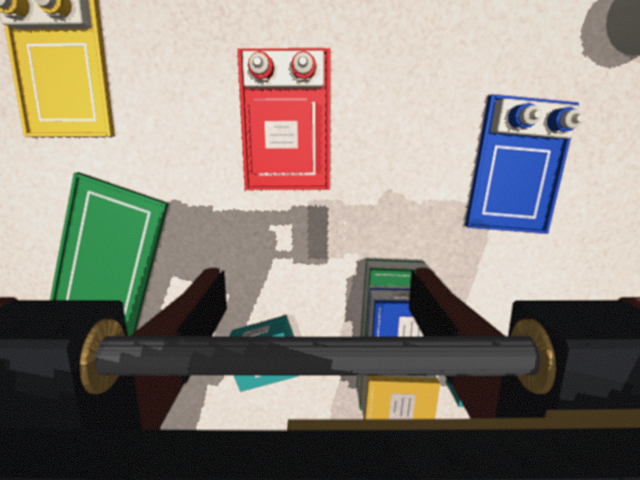

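Red lies on its tray at (285,133), within the outline. Blue and yellow tray outlines measure (657,-236) at 9.3° and (642,252) at 13.5°, both within 2 mm of the top camera. For blue I'll grip the 70 mm side, shift it outward along the green box to widen the gap, and then regrip it across the 56 mm side. Next I'll go above blue.

Emit:
move_arm(motion=[[-17, -22, 0, 0, 0, -0.006, 87.8], [-34, -44, 0, 0, 0, -0.012, 87.8], [-51, -66, 0, 0, 0, -0.02, 87.8], [-67, -88, 0, 0, 0, -0.03, 87.8], [-83, -109, 0, 0, 0, -0.03, 87.8]])

```text
t: 9.78
ee_pos: [493.6, -142.0, 233.7]
orientation: [-2.443, 1.975, -0.0]
ft_force: [1.1, -0.6, -0.3]
width: 88.0
```

```bash
python3 - <<'E'
from seg import *
get_image('top');pose();d=shot('wrist','w4.png')
for c,z in [('blue',90),('yellow',90)]:
    for o in seg(d,c,z,400): print(c,z,*o)
E
```

```text
t 9.83 tcp [ 491.1 -144.4  233.5] jaw deg -77.9 w 87.8 F [-2.6 -1.6 -1.7] q6 1.05
blue 90 [318. 214.] [ 499.4 -142.9] [56.6 70. ] -77.9 5126.5
blue 90 [444.  59.] [ 638.7 -212.6] [72.7 88.7] 9.3 10263.5
yellow 90 [304. 299.] [ 416.8 -148.9] [49.  57.5] 12.1 1541.5
```

View pics/w4.png

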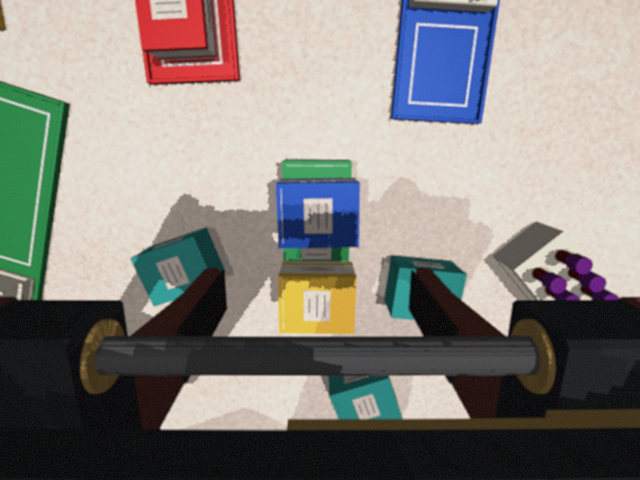

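The view shows blue alone at (318,214), yellow at (304,299), and the gap between them. Blue is at (499.4,-142.9), with its long side at -77.9°, and the jaws are aligned with it. I'll descend and grip across 70 mm.

Emit:
move_arm(motion=[[3.5, 0.5, -30, 0, 0, 0, 87.8], [7, 0.5, -60, 0, 0, 0, 87.8], [7, 0.5, -90, 0, 0, 0, 87.8], [7, 0.5, -110, 0, 0, 0, 87.8], [7, 0.5, -120, 0, 0, 0, 87.8]])

```text
t: 10.3
ee_pos: [500.3, -139.8, 111.0]
orientation: [2.443, -1.974, -0.006]
ft_force: [0.3, -0.1, -0.1]
width: 87.9
```

Emit:
move_arm(motion=[[0, 0, -8, 0, 0, 0, 87.8], [0, 0, -18, 0, 0, 0, 87.8], [0, 0, -30, 0, 0, 0, 87.8], [0, 0, -42, 0, 0, 0, 87.8], [0, 0, -50, 0, 0, 0, 87.8]])

```text
t: 10.72
ee_pos: [501.6, -140.9, 63.1]
orientation: [-2.443, 1.975, -0.001]
ft_force: [-0.5, 0.7, -0.4]
width: 87.9
```

Emit:
move_arm(motion=[[0, 0, 0, 0, 0, 0, 80], [0, 0, 0, 0, 0, 0, 70], [0, 0, 0, 0, 0, 0, 60], [0, 0, 0, 0, 0, 0, 60], [0, 0, 0, 0, 0, 0, 60]])

```text
t: 11.13
ee_pos: [501.5, -141.1, 64.2]
orientation: [-2.443, 1.975, -0.001]
ft_force: [1.3, 0.0, 0.0]
width: 69.5
```

Emit:
move_arm(motion=[[0, 0, 0, 0, 0, 0, 60], [0, 0, 1, 0, 0, 0, 60], [0, 0, 2, 0, 0, 0, 60], [0, 0, 3, 0, 0, 0, 60], [0, 0, 4, 0, 0, 0, 60]])

```text
t: 11.55
ee_pos: [501.1, -141.0, 67.8]
orientation: [-2.443, 1.975, 0.0]
ft_force: [-0.2, -0.2, -0.7]
width: 69.8
```

Emit:
move_arm(motion=[[4, 0.8, 1, 0, 0, 0, 60], [9, 1.9, 1, 0, 0, 0, 60], [14, 3, 1, 0, 0, 0, 60], [19, 4, 1, 0, 0, 0, 60], [19, 4, 0, 0, 0, 0, 60]])

```text
t: 11.97
ee_pos: [521.8, -136.9, 67.9]
orientation: [-2.443, 1.974, -0.002]
ft_force: [0.5, -0.1, -0.7]
width: 69.7
```

Emit:
move_arm(motion=[[0, 0, -1, 0, 0, 0, 60], [0, 0, -2, 0, 0, 0, 60], [0, 0, -3, 0, 0, 0, 60], [0, 0, -4, 0, 0, 0, 60], [0, 0, -4, 0, 0, 0, 60]])

```text
t: 12.38
ee_pos: [519.8, -136.9, 64.1]
orientation: [2.443, -1.975, -0.001]
ft_force: [-3.5, 1.5, 5.1]
width: 70.3
```

Emit:
move_arm(motion=[[0, 0, -0.3, 0, 0, 0, 60], [0, 0, -0.6, 0, 0, 0, 60], [0, 0, -0.6, 0, 0, 0, 74], [0, 0, -0.6, 0, 0, 0, 80], [0, 0, 0, 0, 0, 0, 84]])

```text
t: 12.8
ee_pos: [520.1, -137.1, 63.6]
orientation: [2.443, -1.975, 0.0]
ft_force: [0.3, -0.1, 0.1]
width: 82.4
```

Emit:
move_arm(motion=[[0, 0, 10, 0, 0, 0, 86], [0, 0, 30, 0, 0, 0, 86], [0, 0, 60, 0, 0, 0, 86], [0, 0, 90, 0, 0, 0, 86], [0, 0, 120, 0, 0, 0, 86]])

```text
t: 13.22
ee_pos: [519.8, -136.9, 185.3]
orientation: [2.443, -1.975, -0.001]
ft_force: [0.6, -0.4, 0.2]
width: 85.5
```

```bash
python3 - <<'E'
from seg import *
get_image('top');pose();d=shot('wrist','w5.png')
for c,z in [('blue',90),('yellow',90)]:
    for o in seg(d,c,z,400): print(c,z,*o)
E
```

```text
t 13.27 tcp [ 523.2 -137.9  191.2] jaw deg -77.9 w 86.0 F [ 1.7 -0.4  3.6] q6 1.08
blue 90 [314. 244.] [ 517.7 -137. ] [57.  69.5] -77.9 6505.5
blue 90 [449.  84.] [ 649.7 -207.3] [70.7 98.2] 9.3 12279.0
yellow 90 [286. 384.] [ 394.6 -139.9] [19.4 21.9] -78.6 490.0
```

Emit:
move_arm(motion=[[0, 0, 0, 0, 0, 0.1047, 82], [0, 0, 0, 0, 0, 0.2094, 80], [-1, 0, 0, 0, 0, 0.3141, 80], [-2, 0, 0, 0, 0, 0.4188, 80], [-2.5, 0, 0, 0, 0, 0.5236, 80]])

```text
t: 13.73
ee_pos: [517.1, -136.9, 183.3]
orientation: [2.874, -1.268, -0.002]
ft_force: [0.5, 0.2, 0.8]
width: 79.6
```

Emit:
move_arm(motion=[[0, 0, 0, 0, 0, 0.1047, 80], [0, 0, 0, 0, 0, 0.2094, 80], [0, 0, 0, 0, 0, 0.3141, 80], [0, 0, 0, 0, 0, 0.4188, 80], [0, 0, 0, 0, 0, 0.5236, 80]])

```text
t: 14.15
ee_pos: [517.2, -136.9, 183.2]
orientation: [-3.105, 0.481, 0.002]
ft_force: [0.1, -0.4, 0.4]
width: 79.9
```

Emit:
move_arm(motion=[[0, 0, 0, 0, 0, 0.1047, 78], [0, 0, 0, 0, 0, 0.2094, 78], [0, 0, -15, 0, 0, 0.3141, 78], [0, 0, -35, 0, 0, 0.4188, 78], [0, 0, -55, 0, 0, 0.5236, 78]])

```text
t: 14.57
ee_pos: [517.7, -137.0, 128.3]
orientation: [3.123, 0.339, 0.001]
ft_force: [-0.3, -0.0, -0.1]
width: 78.2
```

```bash
python3 - <<'E'
from seg import *
get_image('top');get_image('top');pose();d=shot('wrist','w6.png')
for c,z in [('blue',90),('yellow',90)]:
    for o in seg(d,c,z,400): print(c,z,*o)
E
```

```text
t 14.67 tcp [ 515.1 -136.3  125.8] jaw deg 12.2 w 77.7 F [-0.6  0.5  0.4] q6 -0.49
blue 90 [424. 386.] [ 599.3 -199.3] [14.6 21.7] 12.2 531.5
blue 90 [414. 401.] [ 599.2 -207.8] [29.4 44.7] 8.4 1354.5
blue 90 [319. 264.] [ 517. -137.] [55.8 71.1] -77.3 11150.5
yellow 90 [135. 264.] [ 418.4 -158.6] [58.4 71.3] -77.9 4290.5
```

View pics/w6.png

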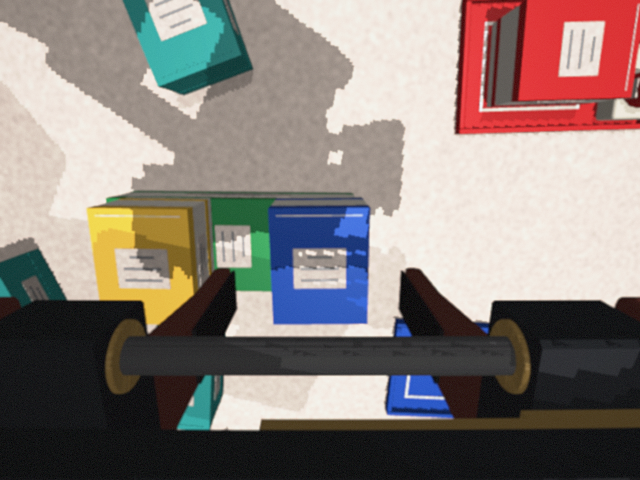

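Blue is at (319,264) and the gap toward yellow has widened to about 35 mm (210-270 px). The jaws straddle blue evenly, so I'll descend, grip across 56 mm and lift.

Emit:
move_arm(motion=[[0, 0, -15, 0, 0, 0, 78], [0, 0, -30, 0, 0, 0, 78], [0, 0, -45, 0, 0, 0, 78], [0, 0, -58, 0, 0, 0, 78], [0, 0, -65, 0, 0, 0, 78]])

```text
t: 15.13
ee_pos: [517.8, -137.0, 63.6]
orientation: [-3.125, -0.326, 0.0]
ft_force: [-0.1, -0.3, 0.1]
width: 78.6
```

Emit:
move_arm(motion=[[0, 0, 0, 0, 0, 0, 70], [0, 0, 0, 0, 0, 0, 60], [0, 0, 0, 0, 0, 0, 45], [0, 0, 0, 0, 0, 0, 40], [0, 0, 0, 0, 0, 0, 40]])

```text
t: 15.55
ee_pos: [518.2, -137.2, 64.7]
orientation: [3.124, 0.331, 0.002]
ft_force: [-0.9, -0.7, 5.2]
width: 55.7
```

Emit:
move_arm(motion=[[0, 0, 0, 0, 0, 0, 40], [0, 0, 3, 0, 0, 0, 40], [0, 0, 8, 0, 0, 0, 40], [0, 0, 18, 0, 0, 0, 40], [0, 0, 33, 0, 0, 0, 40]])

```text
t: 15.97
ee_pos: [516.9, -136.7, 96.7]
orientation: [-3.123, -0.331, 0.003]
ft_force: [-0.6, -0.7, -1.1]
width: 55.7
```

```bash
python3 - <<'E'
from seg import *
pose()
E
```

```text
t 15.97 tcp [ 516.9 -136.7   96.7] jaw deg 12.1 w 55.7 F [-0.6 -0.7 -1.1] q6 -0.49
```

Emit:
move_arm(motion=[[9.3, -6.6, 15, 0, 0, -0.108, 40], [18.7, -13.2, 30, 0, 0, -0.216, 40], [28, -19.8, 45, 0, 0, -0.324, 40], [37.3, -26.4, 55, 0, 0, -0.432, 40], [46.7, -33, 60, 0, 0, -0.54, 40]])

```text
t: 16.38
ee_pos: [565.6, -170.5, 159.3]
orientation: [3.097, -0.522, 0.004]
ft_force: [0.7, -0.0, -0.6]
width: 55.4
```

Emit:
move_arm(motion=[[9.3, -6.6, 0, 0, 0, -0.108, 40], [18.7, -13.2, 0, 0, 0, -0.216, 40], [28, -19.8, 0, 0, 0, -0.324, 40], [37.3, -26.4, 0, 0, 0, -0.432, 40], [46.7, -33, 0, 0, 0, -0.54, 40]])

```text
t: 16.8
ee_pos: [611.4, -203.3, 157.5]
orientation: [-2.846, 1.33, -0.0]
ft_force: [0.3, 0.2, -0.7]
width: 55.8
```

Emit:
move_arm(motion=[[9.3, -6.6, -10, 0, 0, -0.108, 40], [18.7, -13.2, -20, 0, 0, -0.216, 40], [28, -19.8, -35, 0, 0, -0.324, 40], [37.3, -26.4, -55, 0, 0, -0.432, 40], [46.7, -33, -75, 0, 0, -0.54, 40]])

```text
t: 17.22
ee_pos: [658.6, -236.4, 82.2]
orientation: [-2.388, 2.04, -0.002]
ft_force: [-0.5, -0.7, -0.8]
width: 56.0
```

Emit:
move_arm(motion=[[0, 0, -15, 0, 0, 0, 40], [0, 0, -30, 0, 0, 0, 40], [0, 0, -38, 0, 0, 0, 40], [0, 0, -42, 0, 0, 0, 40], [0, 0, -42, 0, 0, 0, 40]])

```text
t: 17.63
ee_pos: [656.9, -235.4, 39.0]
orientation: [2.395, -2.032, -0.003]
ft_force: [-0.5, -1.0, -0.6]
width: 55.6
```

```bash
python3 - <<'E'
from seg import *
get_image('top');get_image('top');pose()
E
```

```text
t 17.73 tcp [ 658.  -235.9   40.5] jaw deg -80.7 w 56.1 F [-0.2 -0.3 -1. ] q6 1.05
```

Emit:
move_arm(motion=[[0, 0, -5, 0, 0, 0, 40], [0, 0, -10, 0, 0, 0, 40], [0, 0, -12, 0, 0, 0, 40], [0, 0, -13, 0, 0, 0, 40], [0, 0, -13, 0, 0, 0, 40]])

```text
t: 18.15
ee_pos: [657.6, -235.9, 26.3]
orientation: [2.394, -2.034, -0.001]
ft_force: [-0.1, -0.3, -1.4]
width: 55.8
```

Emit:
move_arm(motion=[[0, 0, -1, 0, 0, 0, 40], [0, 0, -2, 0, 0, 0, 40], [0, 0, -3, 0, 0, 0, 40], [0, 0, -3, 0, 0, 0, 40], [0, 0, -3, 0, 0, 0, 40]])

```text
t: 18.57
ee_pos: [657.9, -236.0, 23.8]
orientation: [-2.394, 2.034, -0.0]
ft_force: [0.1, 0.1, -1.2]
width: 55.9
```

Emit:
move_arm(motion=[[0, 0, -0.5, 0, 0, 0, 40], [0, 0, -1, 0, 0, 0, 40], [0, 0, -1.5, 0, 0, 0, 40], [0, 0, -1.5, 0, 0, 0, 40], [0, 0, -1.5, 0, 0, 0, 40]])

```text
t: 18.98
ee_pos: [657.9, -236.0, 23.7]
orientation: [-2.394, 2.034, -0.001]
ft_force: [-4.6, 2.0, 9.8]
width: 55.5
```

Emit:
move_arm(motion=[[0, 0, 0, 0, 0, 0, 58], [0, 0, 0, 0, 0, 0, 62], [0, 0, 0, 0, 0, 0, 66], [0, 0, 2, 0, 0, 0, 70], [0, 0, 4, 0, 0, 0, 70]])

```text
t: 19.4
ee_pos: [657.6, -235.9, 25.9]
orientation: [2.394, -2.034, -0.001]
ft_force: [-0.3, -0.5, -0.3]
width: 69.6
```

Emit:
move_arm(motion=[[0, 0, 15, 0, 0, 0, 74], [0, 0, 45, 0, 0, 0, 78], [0, 0, 80, 0, 0, 0, 78], [0, 0, 120, 0, 0, 0, 78], [0, 0, 160, 0, 0, 0, 78]])

```text
t: 19.82
ee_pos: [657.4, -235.9, 188.6]
orientation: [2.394, -2.034, -0.0]
ft_force: [0.3, -0.6, -0.7]
width: 78.1
```

Emit:
move_arm(motion=[[-16.3, 5.1, 3, 0, 0, 0.107, 78], [-32.6, 10.2, 6, 0, 0, 0.214, 78], [-48.9, 15.3, 8, 0, 0, 0.321, 78], [-65.2, 20.4, 10, 0, 0, 0.428, 78], [-81.5, 25.5, 10, 0, 0, 0.535, 78]])

```text
t: 20.23
ee_pos: [575.9, -210.4, 198.0]
orientation: [-2.85, 1.322, -0.003]
ft_force: [0.3, 0.2, 0.4]
width: 77.9
```

Emit:
move_arm(motion=[[-16.3, 5.1, 0, 0, 0, 0.107, 78], [-32.6, 10.2, 0, 0, 0, 0.214, 78], [-48.9, 15.3, 0, 0, 0, 0.321, 78], [-65.2, 20.4, 0, 0, 0, 0.428, 78], [-81.5, 25.5, 0, 0, 0, 0.535, 78]])

```text
t: 20.65
ee_pos: [494.1, -184.8, 197.4]
orientation: [3.098, -0.521, 0.002]
ft_force: [-0.1, 0.7, -0.0]
width: 78.2
```

Emit:
move_arm(motion=[[-16.3, 5.1, 0, 0, 0, 0.107, 78], [-32.6, 10.2, 0, 0, 0, 0.214, 78], [-48.9, 15.3, 0, 0, 0, 0.321, 78], [-65.2, 20.4, 0, 0, 0, 0.428, 78], [-81.5, 25.5, 0, 0, 0, 0.535, 78]])

```text
t: 21.07
ee_pos: [412.7, -159.3, 197.2]
orientation: [3.125, 0.316, 0.002]
ft_force: [0.8, -0.5, 0.1]
width: 78.1
```

```bash
python3 - <<'E'
from seg import *
get_image('top');get_image('top');pose();d=shot('wrist','w7.png')
for c,z in [('blue',49),('yellow',90),('green',45)]:
    for o in seg(d,c,z,400): print(c,z,*o)
E
```

```text
t 21.17 tcp [ 411.2 -158.8  196.9] jaw deg 11.3 w 78.0 F [-0.4 -0.2 -0.3] q6 -0.59
blue 49 [537. 298.] [ 637.8 -198.9] [ 48.6 126. ] 9.3 1846.5
yellow 90 [320. 231.] [ 417.4 -158.8] [57.1 70.9] -78.8 4869.0
green 45 [281. 221.] [ 380.9 -165.3] [11.2 65.3] -80.3 706.5
green 45 [411. 220.] [ 494.  -141.7] [65.  95.7] 11.4 6529.5
```

View pics/w7.png

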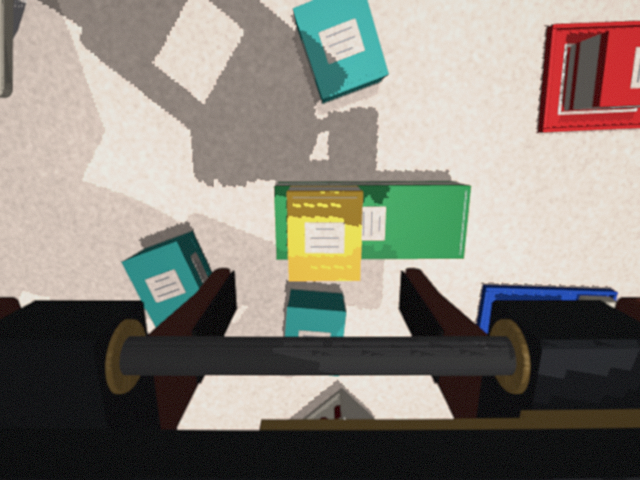

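Blue is released, and yellow stands alone at (320,231) with free ends on the green box. I'll grip it.

Emit:
move_arm(motion=[[2.5, 0, -30, 0, 0, 0, 78], [5, 0, -60, 0, 0, 0, 78], [5, 0, -90, 0, 0, 0, 78], [5, 0, -115, 0, 0, 0, 78], [5, 0, -125, 0, 0, 0, 78]])

```text
t: 21.63
ee_pos: [418.2, -159.4, 68.9]
orientation: [-3.126, -0.303, 0.003]
ft_force: [-0.6, -1.1, -0.4]
width: 78.3
```

Emit:
move_arm(motion=[[0, 0, -4, 0, 0, 0, 78], [0, 0, -8, 0, 0, 0, 78], [0, 0, -8, 0, 0, 0, 70], [0, 0, -8, 0, 0, 0, 55], [0, 0, -8, 0, 0, 0, 40]])

```text
t: 22.05
ee_pos: [419.2, -159.9, 64.3]
orientation: [3.125, 0.307, 0.003]
ft_force: [-0.5, -0.9, 0.4]
width: 61.4
```

Emit:
move_arm(motion=[[0, 0, 0, 0, 0, 0, 40], [0, 0, 0, 0, 0, 0, 40], [0, 0, 0, 0, 0, 0, 40], [0, 0, 0, 0, 0, 0, 40], [0, 0, 2, 0, 0, 0, 40]])

```text
t: 22.47
ee_pos: [418.4, -159.6, 65.6]
orientation: [3.126, 0.308, 0.001]
ft_force: [-0.3, -0.8, -1.5]
width: 55.4
```

Emit:
move_arm(motion=[[0, 0, 5, 0, 0, 0, 40], [0, 0, 12, 0, 0, 0, 40], [0, 0, 25, 0, 0, 0, 40], [0, 0, 45, 0, 0, 0, 40], [0, 0, 70, 0, 0, 0, 40]])

```text
t: 22.88
ee_pos: [417.3, -159.1, 135.5]
orientation: [-3.125, -0.308, 0.003]
ft_force: [0.4, -0.1, -0.7]
width: 56.0
```

```bash
python3 - <<'E'
from seg import *
get_image('top');pose()
E
```

```text
t 22.93 tcp [ 420.1 -160.2  140. ] jaw deg 11.2 w 56.0 F [ 1.7 -0.5  2.4] q6 -0.59
```

Emit:
move_arm(motion=[[14.9, 27.4, 12, 0, 0, -0.102, 40], [29.8, 54.8, 24, 0, 0, -0.204, 40], [44.7, 82.2, 36, 0, 0, -0.306, 40], [59.6, 109.7, 48, 0, 0, -0.408, 40], [74.5, 137.2, 55, 0, 0, -0.51, 40]])

```text
t: 23.35
ee_pos: [493.7, -21.0, 191.9]
orientation: [-3.101, 0.499, -0.003]
ft_force: [1.3, 0.1, -1.3]
width: 55.8
```

Emit:
move_arm(motion=[[14.9, 27.4, 0, 0, 0, -0.102, 40], [29.8, 54.8, 0, 0, 0, -0.204, 40], [44.7, 82.2, 0, 0, 0, -0.306, 40], [59.6, 109.7, 0, 0, 0, -0.408, 40], [74.5, 137.2, 0, 0, 0, -0.51, 40]])

```text
t: 23.77
ee_pos: [567.6, 116.4, 190.5]
orientation: [-2.876, 1.265, -0.0]
ft_force: [0.2, 0.2, -1.4]
width: 55.7
```

Emit:
move_arm(motion=[[14.9, 27.4, 0, 0, 0, -0.102, 40], [29.8, 54.8, -10, 0, 0, -0.204, 40], [44.7, 82.2, -25, 0, 0, -0.306, 40], [59.6, 109.7, -45, 0, 0, -0.408, 40], [74.5, 137.2, -65, 0, 0, -0.51, 40]])

```text
t: 24.18
ee_pos: [642.5, 253.7, 125.1]
orientation: [-2.463, 1.949, -0.001]
ft_force: [1.6, 0.1, -0.4]
width: 55.6
```

Emit:
move_arm(motion=[[0, 0, -25, 0, 0, 0, 40], [0, 0, -50, 0, 0, 0, 40], [0, 0, -72, 0, 0, 0, 40], [0, 0, -82, 0, 0, 0, 40], [0, 0, -82, 0, 0, 0, 40]])

```text
t: 24.6
ee_pos: [639.8, 251.4, 40.5]
orientation: [2.465, -1.94, -0.004]
ft_force: [0.2, -0.1, -2.3]
width: 55.9
```

```bash
python3 - <<'E'
from seg import *
get_image('top');get_image('top');pose()
E
```

```text
t 24.70 tcp [642.1 252.1  43.8] jaw deg -76.4 w 55.8 F [ 0.5 -0.4 -1.3] q6 1.69
```

Emit:
move_arm(motion=[[0, 0, -6, 0, 0, 0, 40], [0, 0, -11, 0, 0, 0, 40], [0, 0, -14, 0, 0, 0, 40], [0, 0, -15, 0, 0, 0, 40], [0, 0, -15, 0, 0, 0, 40]])

```text
t: 25.12
ee_pos: [641.7, 252.0, 28.1]
orientation: [2.468, -1.943, -0.0]
ft_force: [0.6, 0.4, -2.0]
width: 56.0
```

Emit:
move_arm(motion=[[0, 0, -1, 0, 0, 0, 40], [0, 0, -2, 0, 0, 0, 40], [0, 0, -3, 0, 0, 0, 40], [0, 0, -3, 0, 0, 0, 40], [0, 0, -3, 0, 0, 0, 40]])

```text
t: 25.53
ee_pos: [641.7, 252.1, 25.1]
orientation: [2.469, -1.943, -0.0]
ft_force: [-0.2, -0.1, -1.2]
width: 55.9
```

Emit:
move_arm(motion=[[0, 0, -0.7, 0, 0, 0, 40], [0, 0, -1.4, 0, 0, 0, 40], [0, 0, -2, 0, 0, 0, 40], [0, 0, -2, 0, 0, 0, 40], [0, 0, -2, 0, 0, 0, 40]])

```text
t: 25.95
ee_pos: [641.8, 252.1, 23.2]
orientation: [-2.469, 1.943, 0.0]
ft_force: [-1.0, -0.6, -1.2]
width: 55.5
```

Emit:
move_arm(motion=[[0, 0, -0.5, 0, 0, 0, 40], [0, 0, -1, 0, 0, 0, 40], [0, 0, -1, 0, 0, 0, 40], [0, 0, -1, 0, 0, 0, 40]])

```text
t: 26.28
ee_pos: [641.8, 252.1, 23.2]
orientation: [-2.469, 1.943, -0.0]
ft_force: [-2.4, -1.6, 6.7]
width: 55.4
```

Emit:
move_arm(motion=[[0, 0, 0, 0, 0, 0, 58], [0, 0, 0, 0, 0, 0, 62], [0, 0, 0, 0, 0, 0, 66], [0, 0, 2, 0, 0, 0, 70], [0, 0, 4, 0, 0, 0, 70]])

```text
t: 26.7
ee_pos: [641.6, 252.0, 26.0]
orientation: [2.468, -1.943, -0.0]
ft_force: [0.1, -0.4, 0.8]
width: 69.8
```

Emit:
move_arm(motion=[[0, 0, 15, 0, 0, 0, 74], [0, 0, 45, 0, 0, 0, 78], [0, 0, 85, 0, 0, 0, 87.8], [0, 0, 125, 0, 0, 0, 87.8], [0, 0, 165, 0, 0, 0, 87.8]])

```text
t: 27.12
ee_pos: [641.5, 252.0, 194.0]
orientation: [-2.468, 1.943, -0.0]
ft_force: [0.4, 1.1, 0.6]
width: 87.6
```

Emit:
move_arm(motion=[[-12.1, -26.7, 5, 0, 0, -0.005, 87.8], [-24.2, -53.4, 10, 0, 0, -0.01, 87.8], [-36.3, -80.1, 15, 0, 0, -0.02, 87.8], [-48.4, -106.8, 20, 0, 0, -0.03, 87.8], [-60.6, -133.5, 25, 0, 0, -0.038, 87.8]])

```text
t: 27.53
ee_pos: [580.5, 117.6, 217.8]
orientation: [-2.43, 1.989, -0.002]
ft_force: [1.1, -0.1, 0.5]
width: 87.9
```

Emit:
move_arm(motion=[[-12.1, -26.7, 0, 0, 0, 0, 87.8], [-24.2, -53.4, 0, 0, 0, 0, 87.8], [-36.3, -80.1, 0, 0, 0, 0, 87.8], [-48.4, -106.8, 0, 0, 0, 0, 87.8], [-60.6, -133.5, 0, 0, 0, 0, 87.8]])

```text
t: 27.95
ee_pos: [520.0, -16.0, 217.5]
orientation: [-2.431, 1.989, -0.002]
ft_force: [-0.1, -0.1, 0.6]
width: 87.9
```

Emit:
move_arm(motion=[[-12.1, -26.7, -10, 0, 0, 0, 87.8], [-24.2, -53.4, -20, 0, 0, 0, 87.8], [-36.3, -80.1, -30, 0, 0, 0, 87.8], [-48.4, -106.8, -40, 0, 0, 0, 87.8], [-60.6, -133.5, -40, 0, 0, 0, 87.8]])

```text
t: 28.37
ee_pos: [458.4, -149.3, 175.8]
orientation: [2.431, -1.989, -0.002]
ft_force: [0.4, 1.5, -0.2]
width: 87.9
```

```bash
python3 - <<'E'
from seg import *
t=shot('top','t8.png');get_image('top');pose();d=shot('wrist','w8.png')
for n,k in (('w',d),('t',t)):
    for c,z in [('blue',49),('yellow',49),('red',49),('green',45),('teal',45)]:
        for o in seg(k,c,z,300): print(n,c,z,*o)
cv2.imwrite('pics/t8c.png',cv2.resize(t['color'][120:360,110:510,::-1],(800,480),interpolation=cv2.INTER_CUBIC))
E
```

```text
t 28.47 tcp [ 458.4 -151.   176.8] jaw deg -78.8 w 87.7 F [-0.5 -0.2 -0.7] q6 1.03
w blue 49 [463.  38.] [ 619.9 -227.9] [51.4 83.9] -80.3 6116.0
w red 49 [481. 395.] [ 329.6 -331.7] [31.7 44. ] 11.2 330.0
w red 49 [155. 398.] [269.5 -31.6] [30.6 67.1] -21.0 645.0
w red 49 [456. 307.] [ 411.9 -280.3] [22.4 96.1] 59.8 1299.0
w red 49 [178. 307.] [365.6 -47.8] [21.3 98. ] -37.4 1295.5
w red 49 [159.  15.] [590.2 -11.9] [22.8 82.3] -79.2 2728.0
w green 45 [316. 219.] [ 458.6 -149.7] [ 65.2 168.3] 11.5 15289.0
w green 45 [  4. 152.] [463.5 102.7] [ 13.6 157.9] -0.9 1654.5
w teal 45 [371. 397.] [ 307.9 -236.8] [46.7 78.8] -79.0 2263.0
w teal 45 [444. 274.] [ 435.5 -269. ] [64.7 80.6] -83.7 3439.0
w teal 45 [152. 256.] [406.7 -19.3] [56.5 86.7] -59.1 6082.0
t blue 49 [400. 155.] [ 666.1 -226.4] [ 88.5 135.5] 9.2 1444.5
t yellow 49 [629. 180.] [ 622.9 -778.3] [ 70.6 153.1] -1.3 1158.0
t yellow 49 [200. 154.] [651.9 248.9] [ 90.2 137.4] 13.5 1522.0
t red 49 [575. 333.] [ 247.5 -693.1] [233.5 254.9] 84.3 465.5
t red 49 [298. 155.] [651.6  20.1] [ 89.3 136.8] 14.0 1580.5
t green 45 [226. 251.] [430.6 186.6] [ 98.3 231.4] -5.8 3798.5
t teal 45 [309. 264.] [403.6 -11.2] [54.9 69. ] -59.0 609.5
```

View pics/w8.png

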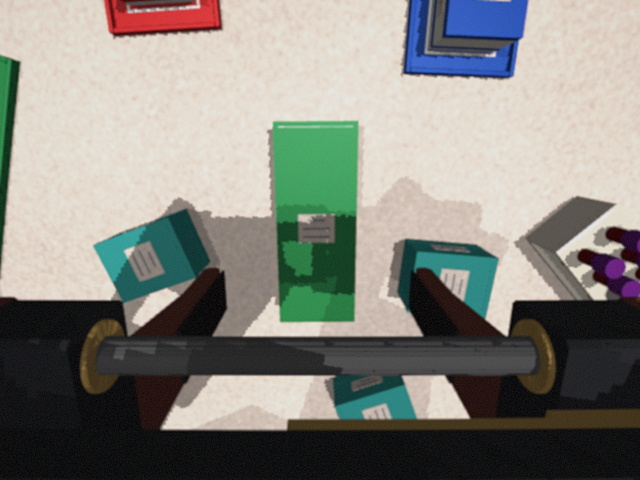

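View pics/t8c.png

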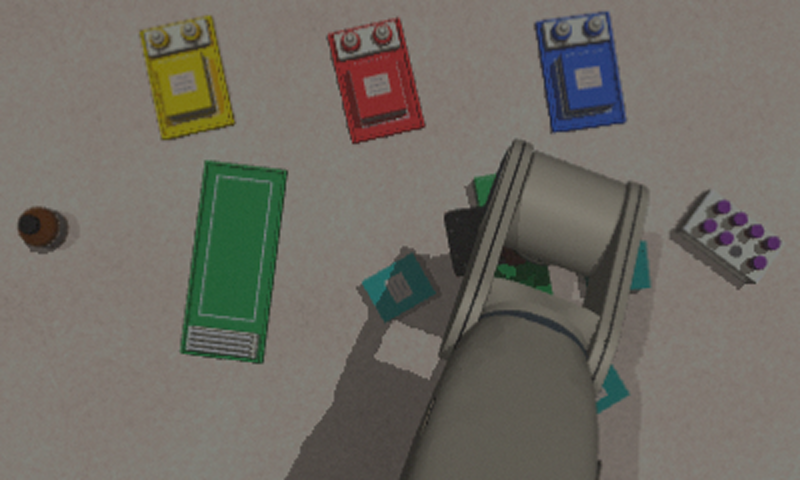

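All three cartons lie in their trays; their labels show at (183,83), (377,84) and (587,78) in the top crop. Green is free at (316,219) in the wrist view, at (458.6,-149.7) and 11.5°, and measures 65x168 mm, so the jaws line up. I'll grip it.

Emit:
move_arm(motion=[[0, 0.5, -30, 0, 0, 0.005, 87.8], [0, 0.5, -60, 0, 0, 0.005, 87.8], [0, 0.5, -85, 0, 0, 0.005, 87.8], [0, 0.5, -105, 0, 0, 0.005, 87.8], [0, 0.5, -120, 0, 0, 0.005, 87.8]])

```text
t: 28.93
ee_pos: [460.3, -146.9, 55.3]
orientation: [-2.437, 1.982, 0.001]
ft_force: [-0.2, 0.4, -0.2]
width: 87.4
```

Emit:
move_arm(motion=[[0, 0, -12, 0, 0, 0, 87.8], [0, 0, -24, 0, 0, 0, 87.8], [0, 0, -34, 0, 0, 0, 87.8], [0, 0, -40, 0, 0, 0, 87.8], [0, 0, -40, 0, 0, 0, 80]])

```text
t: 29.35
ee_pos: [459.9, -147.3, 15.6]
orientation: [2.437, -1.983, -0.002]
ft_force: [-0.0, -0.3, 0.5]
width: 83.8
```

Emit:
move_arm(motion=[[0, 0, 0, 0, 0, 0, 70], [0, 0, 0, 0, 0, 0, 55], [0, 0, 0, 0, 0, 0, 50], [0, 0, 0, 0, 0, 0, 50], [0, 0, 0, 0, 0, 0, 50]])

```text
t: 29.77
ee_pos: [460.6, -148.1, 16.9]
orientation: [-2.436, 1.983, -0.002]
ft_force: [1.0, 1.6, 5.8]
width: 65.8
```

Emit:
move_arm(motion=[[0, 0, 2, 0, 0, 0, 50], [0, 0, 6, 0, 0, 0, 50], [0, 0, 15, 0, 0, 0, 50], [0, 0, 30, 0, 0, 0, 50], [0, 0, 50, 0, 0, 0, 50]])

```text
t: 30.18
ee_pos: [458.8, -147.6, 66.3]
orientation: [2.435, -1.983, -0.004]
ft_force: [-0.4, 0.1, -2.4]
width: 65.5
```

```bash
python3 - <<'E'
from seg import *
get_image('top');get_image('top');pose()
E
```

```text
t 30.28 tcp [ 461.6 -148.5   68.7] jaw deg -78.3 w 65.8 F [ 0.6 -0.6 -2.4] q6 1.03
```

Emit:
move_arm(motion=[[-0.7, 10, 20, 0, 0, -0.0205, 50], [-1.5, 28, 40, 0, 0, -0.041, 50], [-2.2, 51, 60, 0, 0, -0.0615, 50], [-3, 77, 70, 0, 0, -0.082, 50], [-3.7, 105, 75, 0, 0, -0.1025, 50]])

```text
t: 30.7
ee_pos: [456.7, -42.3, 142.4]
orientation: [-2.328, 2.107, -0.003]
ft_force: [0.8, 0.4, -1.6]
width: 65.7
```

Emit:
move_arm(motion=[[-0.7, 27, 0, 0, 0, -0.0205, 50], [-1.5, 54, 0, 0, 0, -0.041, 50], [-2.2, 81, 0, 0, 0, -0.0615, 50], [-3, 108, 0, 0, 0, -0.082, 50], [-3.7, 135, 0, 0, 0, -0.1025, 50]])

```text
t: 31.12
ee_pos: [451.9, 93.3, 140.8]
orientation: [2.219, -2.223, -0.0]
ft_force: [0.4, -0.0, -2.0]
width: 65.6
```

Emit:
move_arm(motion=[[-0.7, 25, 0, 0, 0, -0.0205, 50], [-1.5, 50, -5, 0, 0, -0.041, 50], [-2.2, 72, -20, 0, 0, -0.0615, 50], [-3, 88, -40, 0, 0, -0.082, 50], [-3.7, 98, -60, 0, 0, -0.1025, 50]])

```text
t: 31.53
ee_pos: [449.0, 191.9, 80.5]
orientation: [-2.103, 2.332, -0.001]
ft_force: [-0.2, 0.4, -2.1]
width: 66.0
```

Emit:
move_arm(motion=[[0, 0, -15, 0, 0, 0, 50], [0, 0, -28, 0, 0, 0, 50], [0, 0, -38, 0, 0, 0, 50], [0, 0, -43, 0, 0, 0, 50], [0, 0, -43, 0, 0, 0, 50]])

```text
t: 31.95
ee_pos: [448.1, 189.7, 37.1]
orientation: [2.102, -2.332, -0.001]
ft_force: [-0.3, 0.4, -1.5]
width: 65.7
```

```bash
python3 - <<'E'
from seg import *
get_image('top');get_image('top');pose();d=shot('wrist','w9.png')
for o in seg(d,'green',67,300): print(*o)
E
```

```text
t 32.05 tcp [449.1 190.   38.3] jaw deg -95.9 w 65.6 F [ 0.5  0.2 -1.7] q6 2.05
[319. 397.] [412.2 193.3] [21.3 70.4] 84.0 6819.5
[319. 206.] [490.5 185.2] [70.4 98.9] -5.8 45007.5
```

View pics/w9.png

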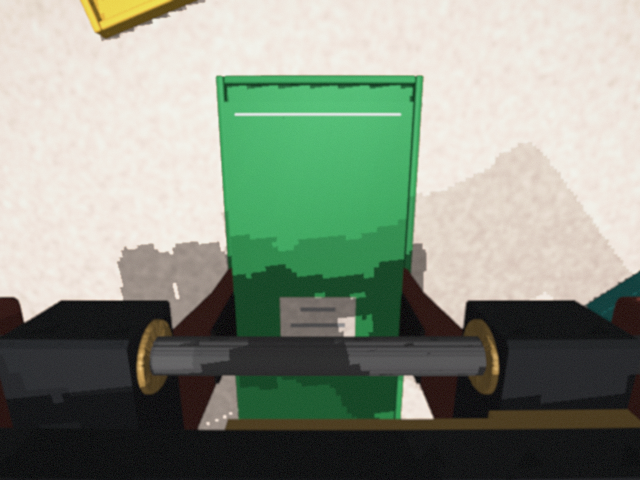

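The green box is aligned with the green tray, centred between the lips (217-422 px) with the box at 230-412. I'll lower it.

Emit:
move_arm(motion=[[0, 0, -5, 0, 0, 0, 50], [0, 0, -9, 0, 0, 0, 50], [0, 0, -12, 0, 0, 0, 50], [0, 0, -13, 0, 0, 0, 50], [0, 0, -13, 0, 0, 0, 50]])

```text
t: 32.52
ee_pos: [448.7, 190.0, 24.9]
orientation: [2.103, -2.333, -0.0]
ft_force: [0.3, -0.4, -0.8]
width: 66.0
```

Emit:
move_arm(motion=[[0, 0, -1, 0, 0, 0, 50], [0, 0, -2, 0, 0, 0, 50], [0, 0, -3, 0, 0, 0, 50], [0, 0, -3, 0, 0, 0, 50], [0, 0, -3, 0, 0, 0, 50]])

```text
t: 32.93
ee_pos: [448.8, 190.1, 22.1]
orientation: [2.104, -2.333, -0.0]
ft_force: [0.0, -0.5, -2.3]
width: 65.3
```

Emit:
move_arm(motion=[[0, 0, -0.7, 0, 0, 0, 50], [0, 0, -1.4, 0, 0, 0, 50], [0, 0, -2, 0, 0, 0, 50], [0, 0, -2, 0, 0, 0, 50], [0, 0, -2, 0, 0, 0, 50]])

```text
t: 33.35
ee_pos: [448.9, 190.1, 20.8]
orientation: [-2.104, 2.333, -0.0]
ft_force: [-2.6, -0.7, 8.7]
width: 65.7
```

Contact at +8.7 N. I'll release, rise and back away to look.

Emit:
move_arm(motion=[[0, 0, 0, 0, 0, 0, 68], [0, 0, 0, 0, 0, 0, 72], [0, 0, 0, 0, 0, 0, 76], [0, 0, 2, 0, 0, 0, 78], [0, 0, 4, 0, 0, 0, 78]])

```text
t: 33.77
ee_pos: [448.8, 190.1, 24.2]
orientation: [2.103, -2.333, -0.0]
ft_force: [-0.2, -0.3, -0.3]
width: 77.9
```

Emit:
move_arm(motion=[[0, 0, 15, 0, 0, 0, 80], [0, 0, 40, 0, 0, 0, 82], [0, 0, 75, 0, 0, 0, 82], [0, 0, 110, 0, 0, 0, 82], [0, 0, 145, 0, 0, 0, 82]])

```text
t: 34.18
ee_pos: [448.4, 189.9, 170.7]
orientation: [2.103, -2.333, -0.0]
ft_force: [0.2, 0.1, -0.3]
width: 81.8
```

Emit:
move_arm(motion=[[0, -30, 15, 0, 0, 0, 82], [0, -60, 30, 0, 0, 0, 82], [0, -90, 45, 0, 0, 0, 82], [0, -120, 60, 0, 0, 0, 82], [0, -150, 70, 0, 0, 0, 82]])

```text
t: 34.6
ee_pos: [449.0, 38.9, 240.8]
orientation: [-2.103, 2.332, -0.002]
ft_force: [0.8, 0.1, -0.6]
width: 82.1
```

Emit:
move_arm(motion=[[0, -30, 0, 0, 0, 0, 82], [0, -60, 0, 0, 0, 0, 82], [0, -90, 0, 0, 0, 0, 82], [0, -120, 0, 0, 0, 0, 82], [0, -150, 0, 0, 0, 0, 82]])

```text
t: 35.02
ee_pos: [448.5, -111.4, 239.5]
orientation: [-2.103, 2.333, -0.001]
ft_force: [0.4, 0.1, 0.6]
width: 82.1
```

```bash
python3 - <<'E'
from seg import *
pose();t=shot('top','t9.png');pose()
# overlay expected carton tops (yellow lines) for each tray place
T={'red':(641.9,16.5,13.9,70,56),'blue':(657,-235.9,9.3,70,56),'yellow':(642.1,252.3,13.5,70,56),'green':(448.4,190.3,-5.9,170,66)}
im=t['color'][:,:,::-1].copy();S=3;x0,y0=170,110
big=cv2.resize(im[y0:y0+190,x0:x0+266],None,fx=S,fy=S,interpolation=cv2.INTER_CUBIC)
for n,(x,y,a,l,w) in T.items():
    a=np.radians(a);e,f=np.array([np.cos(a),np.sin(a)]),np.array([-np.sin(a),np.cos(a)])
    P=[proj(t,(*(np.array([x,y])+s*l/2*e+q*w/2*f),49)) for s,q in((1,1),(1,-1),(-1,-1),(-1,1))]
    cv2.polylines(big,[np.int32([((u+.5-x0)*S,(v+.5-y0)*S) for u,v in P])],1,(255,0,255),1)
cv2.imwrite('pics/t9c.png',big)
E
```

```text
t 35.02 tcp [ 448.5 -111.4  239.5] jaw deg -95.9 w 82.1 F [0.4 0.1 0.6] q6 1.41
t 35.07 tcp [ 449.  -115.1  239.6] jaw deg -96.0 w 82.0 F [ 0.6 -2.5  0.3] q6 1.40
```

View pics/t9c.png

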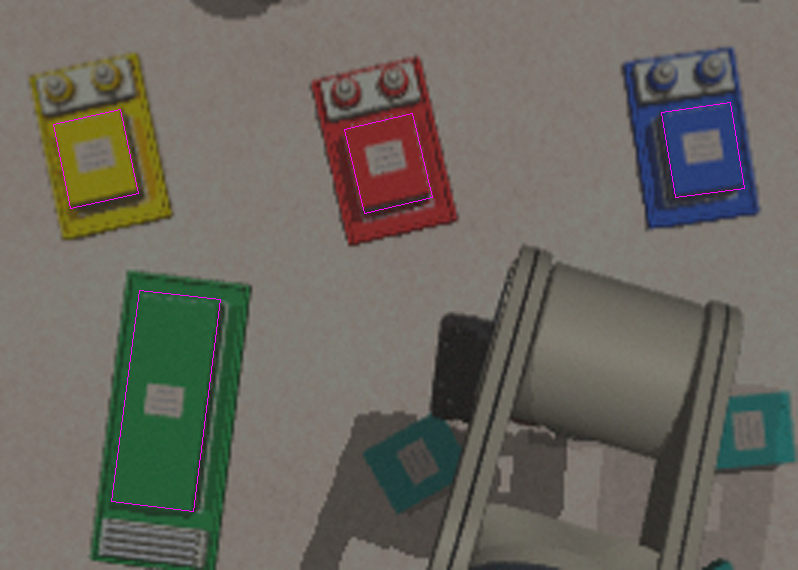

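All four carton tops coincide with their projected target outlines to within about 2-3 mm, and the arm is clear. I'll hand the job in.

```bash
python3 - <<'E'
from seg import *
pose();close_job()
E
```

```text
t 35.07 tcp [ 449.  -115.1  239.6] jaw deg -96.0 w 82.0 F [ 0.6 -2.5  0.3] q6 1.40
the job is handed in; nothing more can be done
```

I took the pile apart in the order red, blue, yellow, green and set each carton down on the tray of its own colour, finishing at about 35 s of the 115 s allowed. For each one I lowered until the force sensor showed contact, then released it. Blue and yellow stood only 14 mm apart, so I first lifted blue a few millimetres, slid it about 19 mm along the green box, and regripped it across its 56 mm side.

- **Placement:** in the last top picture all four carton tops match their target outlines, by eye to about 2–3 mm. They appear square and flat. I only judged that final picture by eye, with no separate numeric measurement of each carton.
- **Bystanders:** the arm never worked near the amber bottle or the tube rack. I did not measure them again at the end, but both looked unmoved in the top picture taken just before the green carton was gripped.
- **Robot:** at hand-in the gripper was open and clear of everything at z ≈ 240 mm. The hand-in reports no verdict.
- **Disagreement with the brief:** it says the upper cartons' long sides lie along the green box's x axis, but the images showed them lying across it. I went by the images.

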